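Sweep the cup lids into the collecting tray

ROBOT

A 6-joint arm with a two-finger parallel gripper is mounted at the origin on a cart in front of the work surface, level with it; the furniture and walls round the work are solid. World frame = base frame: x ahead of the robot, y to its left, z up, the work surface at z = 0. Lengths are in m, angles in degrees, forces in N, time in s.
With the tool pointing down it reaches from about 0.3 to 0.775 m from the base axis. Payload 14.6 kg.
Tool frame: the origin (TCP) lies on the centre line of the jaws, within the pads' length; the fingertips stand 14 mm ahead of it and the grasp point (between the pads) lies 5 mm behind it; z points along the fingers, y is the line along which they close (so a half turn about z gives the same grasp; the last joint's range is limited). The gripper opens to 85 mm and grips with 20 to 120 N. Pads are 22 mm wide; open, the fingers measure 114 mm over their backs; the gripper's body (76 mm by 85 mm) begins 54 mm behind the grasp point. The pads swing forward as they close: fully open they stand 13 mm farther back than shut.
Start: joints at [-76.983, 17.183, 87.147, -0, 75.671, -3.816], TCP at [0.159, -0.526, 0.245] pointing down, gripper open.
Joint ranges: [-173.82, 173.82], [-45.26, 126.66], [13.44, 144.39], [-59.66, 239.66], [0, 175.72], [-146.38, 146.38]. Speed limits (degrees/s): [127.2, 127.2, 147.25, 180, 180, 180].

INTERFACE

Orientations are given as a 3x3 rotation matrix whose columns are the frame's x, y, z axes.
In Python, from plant import bot, capture, ticket, telemetry gives the robot as it stands. The module is installed in compiled form; this text tells all that it offers. Calls block until the motion is done:
- bot.goto(position, orientation): joint-space move of the TCP to a pose.
- bot.line_to(position, velocity=0.15, orientation=None, guard=None): straight line of the TCP; orientation=None keeps the orientation; velocity is the mean speed in m/s. With guard (N) it stops when the force on the tool has changed by that much, and returns True; else False.
- bot.move_joints(angles): joint-space move.
- bot.gripper_to(opening): finger opening in m; the grip force is fixed at half the most; returns when the fingers have stopped.
- bot.sleep(seconds).
- bot.inverse_kinematics(position, orientation): joint angles nearest the present ones, or None.
- capture(name): name is "scene" or "top"; returns a dict with "img" (480x640x3 uint8, blue, green, red), "mtx" (3x3 intrinsics, pixels), "R" (3x3) and "t" (3): a world point X has camera coordinates R X + t. Camera axes: x right, y down, z forward; pixel columns grow to the right and rows downward; lengths in m; the calibration is good to about 2 mm. A picture is of the moment at which its call begins. There is no depth.
A pose or a line that the arm cannot do raises bot.Unreachable and nothing moves.
- ticket.job_done(): hands the job in; it is judged then, once.
Readings, each from a call of its own:
- telemetry.current_time(): time.
- telemetry.current_joints(): joint angles.
- telemetry.current_qd(): joint speeds.
- telemetry.current_joint_efforts(): joint torques, N m.
- telemetry.current_eef_pos(): TCP position.
- telemetry.current_eef_rot(): TCP orientation.
- telemetry.current_contact_force(): force on the tool from outside, world axes, zero at the start.
- telemetry.current_moment(): the same for the moment, N m.
- telemetry.current_width(): finger opening in m.
- telemetry.current_gripper_force(): force on a finger pad.
Only numpy, scipy, OpenCV 4.12 (cv2) and the standard library are available. Lean on these libraries where they do the work, as an engineer would, in place of code of your own. Each camera call takes 0.05 s, during which the arm holds its last target. There are 200 camera calls.

TASK

Sweep the three flat white cup lids along the worktop into the low steel collecting tray, through its open front, with the fingertips: push them along by the edge and do not pick any of them up. Each lid must end wholly inside the tray, past the front lip and lying flat on the tray's floor, not on top of another lid. Leave the two small vials and the timer beside the lids where they are.

Things in the scene. Friction and masses are not known exactly. Their poses are not given: they have to be found in the camera images.
- tray: low three-sided steel tray fixed to the worktop, inside 180 mm wide and 145 mm deep, walls 2 mm thick and 27 mm high, no front wall. Origin at the middle of the open front edge, at worktop height; x points into the tray towards its back wall (inner face at x = 145 mm), y across it (inner faces of the side walls at y = -90 and +90 mm), z up. The floor is 2 mm thick and its first 24 mm are a ramp that rises from the worktop
- lid_a: flat white round screw lid of a specimen cup, a disc 62 mm in diameter and 10 mm thick, 15 g or so, lying loose on the worktop and sliding easily; one of three alike. Origin at the centre of its underside, z up
- lid_b: flat white round screw lid of a specimen cup, a disc 62 mm in diameter and 10 mm thick, 15 g or so, lying loose on the worktop and sliding easily; one of three alike. Origin at the centre of its underside, z up
- lid_c: flat white round screw lid of a specimen cup, a disc 62 mm in diameter and 10 mm thick, 15 g or so, lying loose on the worktop and sliding easily; one of three alike. Origin at the centre of its underside, z up
- vial_x: small brown, blue-capped reagent vial, 25 mm in diameter, 48 mm tall, standing loose near the lids and easily tipped; a bystander. Origin at the centre of its underside
- vial_y: small white, pink-capped reagent vial, 25 mm in diameter, 48 mm tall, standing loose near the lids and easily tipped; a bystander. Origin at the centre of its underside
- timer: small square bench timer, 64 x 64 x 18 mm, lying loose on the worktop; a bystander. Origin at the centre of its underside
Not all that is in view belongs to the job. Leave any blue look-alike of the lid_c alone.

How it is judged:
By the outcome, as a careful person would: the job done as asked, in the order asked, and still so for the second after the job is handed in, with the robot touching nothing.
It also fails if it takes over 72 s, if anything falls off the work surface, if the arm or the gripper's body presses on something with over 40 N, if the wrist force passes 120 N, or if a joint passes its speed limit or range.

## Working session

There is one attempt and no reset: what is moved stays moved. The work goes in short steps, each a Python script; the robot and the scene stay as the last script left them, time stands still between calls to the robot, and variables do not carry over. Pictures are saved under pics/ and viewed, at most 10 in all, crops included, and the job is handed in when it is done.

```bash
mkdir -p pics; python3 - <<'E'
from plant import bot,capture,telemetry
import cv2,numpy as np
for n in("top","scene"):
    c=capture(n); cv2.imwrite(f"pics/{n}0.png",c["img"]); np.savez(f"pics/{n}.npz",**{k:c[k] for k in("mtx","R","t")})
    print(n,c["mtx"].round(1).tolist(),c["R"].round(3).tolist(),c["t"].round(3).tolist())
print(telemetry.current_time())
E
```

```text
top [[465.3, 0.0, 321.3], [0.0, 465.3, 236.8], [0.0, 0.0, 1.0]] [[-0.016, -1.0, -0.019], [-0.996, 0.017, -0.088], [0.088, 0.018, -0.996]] [-0.143, 0.573, 1.064]
scene [[559.1, 0.0, 313.3], [0.0, 559.1, 235.6], [0.0, 0.0, 1.0]] [[-0.753, -0.658, 0.001], [-0.358, 0.408, -0.84], [0.552, -0.633, -0.543]] [0.314, 0.291, 0.644]
0.1
```

View pics/top0.png

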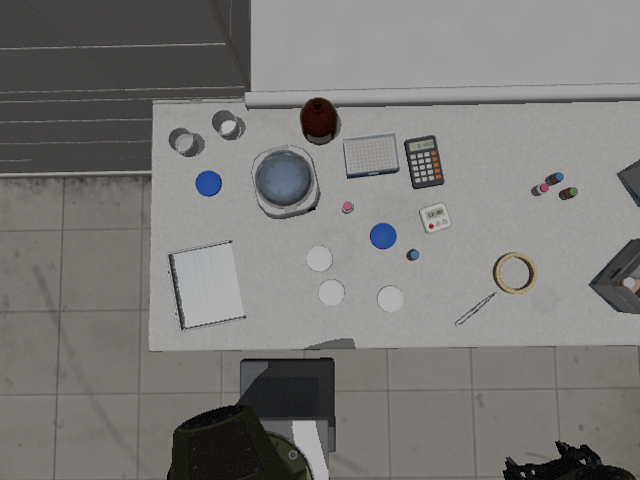

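View pics/scene0.png

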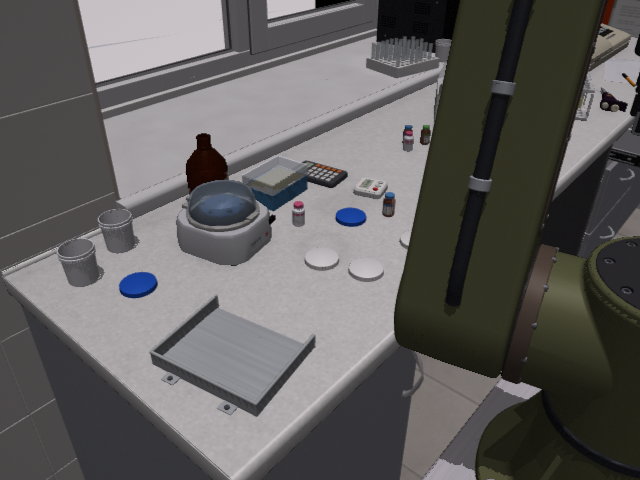

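```bash
cat > h.py <<'E'
import numpy as np,cv2
def unproj(n,px,z=0.):
    d=np.load(f"pics/{n}.npz"); C=-d["R"].T@d["t"]
    r=d["R"].T@np.linalg.inv(d["mtx"])@np.array([px[0],px[1],1.])
    return (C+r*(z-C[2])/r[2])[:2]
def proj(n,X):
    d=np.load(f"pics/{n}.npz"); c=d["R"]@np.array(X)+d["t"]; p=d["mtx"]@c; return p[:2]/p[2]
E
python3 - <<'E'
import cv2,numpy as np
from h import *
a=cv2.imread("pics/top0.png")[190:350,155:455]; b=cv2.imread("pics/scene0.png")[280:420,140:330]
cv2.imwrite("pics/c1.png",cv2.resize(a,(780,416),interpolation=cv2.INTER_CUBIC))
cv2.imwrite("pics/c2.png",cv2.resize(b,(760,560),interpolation=cv2.INTER_CUBIC))
img=cv2.imread("pics/top0.png"); 
m=(img[190:350,280:430].min(2)>225).astype(np.uint8)
n,l,s,c=cv2.connectedComponentsWithStats(m)
for i in range(1,n):
    if s[i,4]>60: p=c[i]+[280,190]; print("white",p.round(1),s[i,4],unproj("top",p,.01).round(4))
for p,z in(((319,259),.01),((331,292.5),.01),((390.5,298.5),.01),((383,236),.01),((348,207),.048),((413,254),.048),((435,217),.018)): print(p,unproj("top",p,z).round(4))
E
```

```text
(319, 259) [ 0.5193 -0.1459]
(331, 292.5) [ 0.4404 -0.1728]
(390.5, 298.5) [ 0.4244 -0.3114]
(383, 236) [ 0.5711 -0.2979]
(348, 207) [ 0.636  -0.2152]
(413, 254) [ 0.5256 -0.3603]
(435, 217) [ 0.6131 -0.42  ]
```

View pics/c1.png

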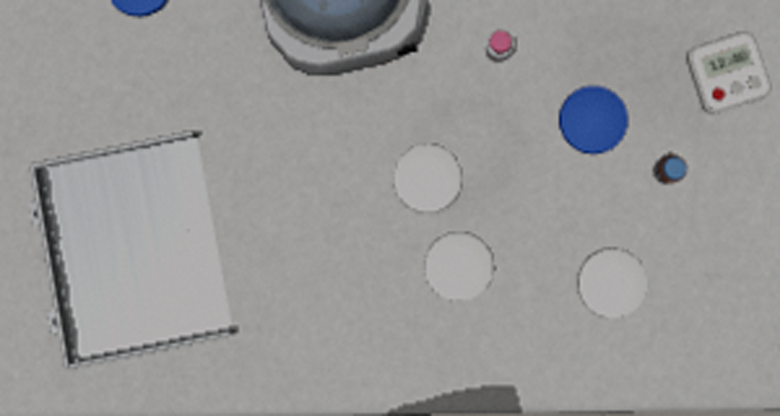

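View pics/c2.png

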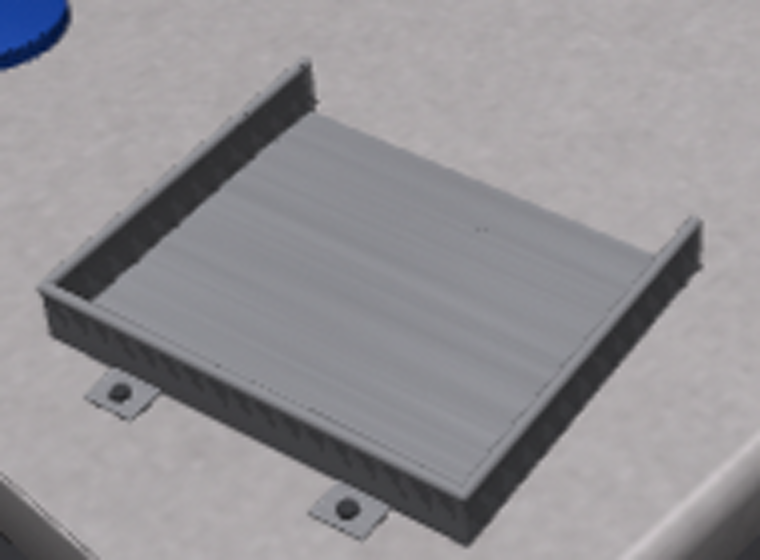

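The top view shows three white lids at px (319.6,258), (332,292) and (391,299), and all three fit the description. The blue discs at (383,236) and (209,183) are the look-alikes and stay put. Vials are at (348,207) and (413,254), the timer at (435,217). The tray's open front faces right in this view, with front wall ends at (231.5,241) and (245,316.5).

```bash
cat >> h.py <<'E'
def fit_tray():
    px=[(231.5,241.2),(245.4,316.5),(169.6,253.8),(182.3,329.2)]
    W=np.array([unproj("top",p,.027) for p in px]); T=np.array([[0,-.091],[0,.091],[.146,-.091],[.146,.091]])
    wc,tc=W.mean(0),T.mean(0); U,S,V=np.linalg.svd((T-tc).T@(W-wc)); R=V.T@U.T
    return R,wc-R@tc,W-((R@T.T).T+wc-R@tc)
R2,O2,res=fit_tray()
LID={k:R2.T@(unproj("top",p,.01)-O2) for k,p in dict(A=(319.6,258.1),B=(331.7,292.3),C=(390.6,298.8)).items()}
TOOL=np.eye(3); TOOL[:2,0]=R2[:,0]; TOOL[:2,1]=-R2[:,1]; TOOL[2,2]=-1   # tool x = tray x, z down
def w(t,z): return np.r_[R2@np.array(t)+O2,z]
E
python3 - <<'E'
from h import *
print(R2.round(3),np.linalg.det(R2),O2.round(4),(res*1e3).round(1),{k:(v*1e3).round(1) for k,v in LID.items()})
for n,s in(("scene",[(213,295),(313.5,334),(150,352),(257,402)]),):
    for p,t in zip(s,[(0,-.091),(0,.091),(.146,-.091),(.146,.091)]): print(p,proj(n,w(t,.027)).round(1))
for v in LID.values(): print(proj("scene",w(v,.01)).round(1))
for p,z in(((348,207),.0),((413,254),.0),((435,217),.0)): print((1e3*R2.T@(unproj("top",p,.03)-O2)).round())
from plant import bot
M=TOOL.copy(); M[:,:2]*=-1
for m in(TOOL,M):
  for t in((-.21,-.06),(-.4,.06),(.07,-.06),(.07,.06),(.03,0)): 
    q=bot.inverse_kinematics(w(t,.02),m); print(t,w(t,.02).round(3), None if q is None else np.round(q))
E
```

```text
[[-0.181 -0.983]
 [ 0.983 -0.181]] 1.0 [0.476  0.0424] [[-2.  -1.3]
 [ 2.5 -0.7]
 [-2.6  0.3]
 [ 2.1  1.6]] {'A': array([-194.8,  -10.2]), 'B': array([-206.9,   73.9]), 'C': array([-338.6,  115.6])}
(213, 295) [220.3 291.1]
(313.5, 334) [317.4 330.6]
(150, 352) [155.9 346.1]
(257, 402) [260.2 397.2]
[323.4 255.2]
[367.9 265.7]
[417.8 237.5]
[-284. -113.]
[-408.   24.]
[-477.  -50.]
(-0.21, -0.06) [ 0.573 -0.153  0.02 ] [-19.  38.  89.  -0.  53. -29.]
(-0.4, 0.06) [ 0.49  -0.362  0.02 ] [-40.  40.  87.  -0.  54. -50.]
(0.07, -0.06) [0.522 0.122 0.02 ] [ 9. 33. 99. -0. 48. -1.]
(0.07, 0.06) [0.404 0.1   0.02 ] [  9.  21. 118.  -0.  41.  -2.]
(0.03, 0) [0.471 0.072 0.02 ] [  4.  27. 109.  -0.  44.  -6.]
(-0.21, -0.06) [ 0.573 -0.153  0.02 ] None
(-0.4, 0.06) [ 0.49  -0.362  0.02 ] [-40.  40.  87.  -0.  54. 130.]
(0.07, -0.06) [0.522 0.122 0.02 ] None
(0.07, 0.06) [0.404 0.1   0.02 ] None
(0.03, 0) [0.471 0.072 0.02 ] None
```

```bash
python3 - <<'E'
from h import *
P=dict(fr=((231.5,241.2),(215.7,295),.027),fl=((245.4,316.5),(313.7,335),.027),br=((169.6,253.8),(150.5,352.5),.027),bl=((182.3,329.2),(257,404),.027),A=((319.6,258.1),(322,258),.01),B=((331.7,292.3),(366,269),.01),blue=((383,236),(351,217),.01))
for k,(a,b,z) in P.items(): print(k,unproj("top",a,z).round(4),unproj("scene",b,z).round(4),((unproj("top",a,z)-unproj("scene",b,z))*1e3).round(1))
from h import proj
b=cv2.imread("pics/scene0.png")[190:320,280:440]; cv2.imwrite("pics/c3.png",cv2.resize(b,(720,585),interpolation=cv2.INTER_CUBIC))
E
```

```text
fr [0.5635 0.0576] [0.5635 0.0703] [  0.1 -12.7]
fl [0.389  0.0253] [0.3844 0.0367] [  4.6 -11.4]
br [0.5365 0.2028] [0.5341 0.2151] [  2.4 -12.2]
bl [0.3621 0.1711] [0.3553 0.1799] [ 6.9 -8.8]
A [ 0.5214 -0.1473] [ 0.5175 -0.1389] [ 3.9 -8.4]
B [ 0.4408 -0.1745] [ 0.4375 -0.1644] [  3.4 -10.1]
blue [ 0.5711 -0.2979] [ 0.5668 -0.2876] [  4.3 -10.3]
```

View pics/c3.png

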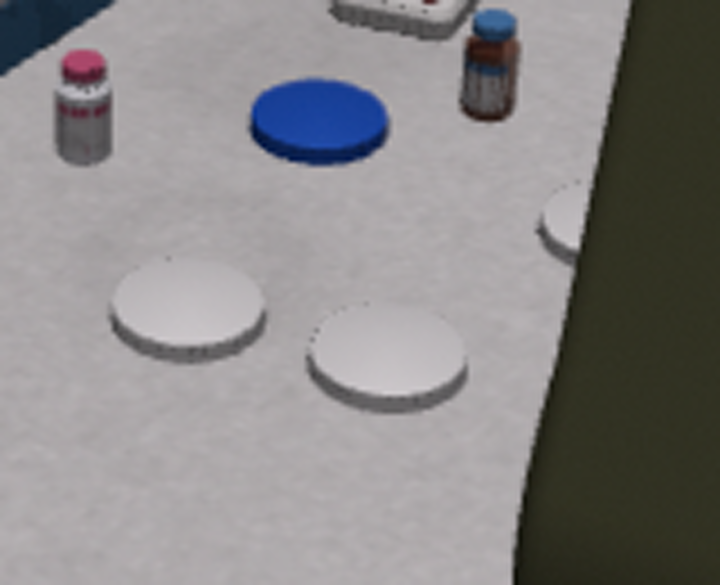

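```bash
python3 - <<'E'
from h import *
from plant import bot,capture,telemetry as T
bot.gripper_to(.03)
p=w((-.07,0),.12); bot.goto(p,TOOL); p[2]=.045; bot.line_to(p)
q=p.copy(); q[2]=-.01
print(bot.line_to(q,.02,guard=4)); e=T.current_eef_pos(); print(e,T.current_width(),T.current_contact_force())
q=np.array(e); q[2]+=.003; bot.line_to(q,.05); print(T.current_eef_pos(),T.current_time())
for n in("scene","top"): cv2.imwrite(f"pics/{n}1.png",capture(n)["img"])
u=proj("scene",np.r_[q[:2],.003]).astype(int); print(u)
b=cv2.imread("pics/scene1.png")[u[1]-70:u[1]+50,u[0]-80:u[0]+80]; cv2.imwrite("pics/c4.png",cv2.resize(b,(800,600),interpolation=cv2.INTER_CUBIC))
d=TOOL
for sx in(-.011,.011):
  for sy in(-.015,-.0295,.015,.0295):
    X=np.array(q)+d[:,0]*sx+d[:,1]*sy; X[2]=.003; print(sx,sy,((proj("scene",X)-u+[80,70])*5).round())
E
```

```text
True
[ 0.48874416 -0.02642334  0.01357262] 0.029892118548954943 [-1.81166437 -0.24891344  7.76527786]
[ 0.48884889 -0.0264328   0.01664034] 5.3417
[291 297]
-0.011 -0.015 [457. 348.]
-0.011 -0.0295 [495. 363.]
-0.011 0.015 [382. 320.]
-0.011 0.0295 [346. 306.]
0.011 -0.015 [422. 385.]
0.011 -0.0295 [460. 400.]
0.011 0.015 [346. 355.]
0.011 0.0295 [309. 341.]
```

View pics/c4.png

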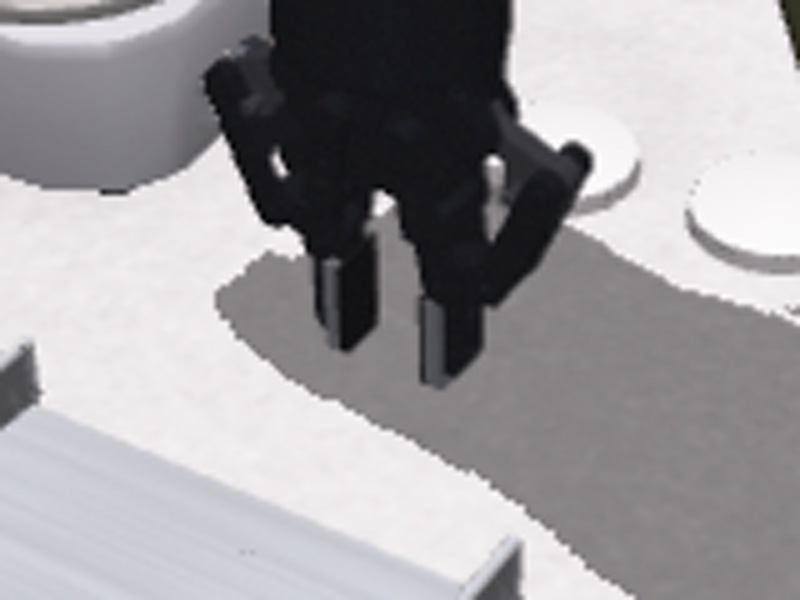

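The prediction of the pad corners in the scene view matches to about 1 px, e.g. (346,355) predicted against (345,350) seen. So the scene camera agrees with the robot, and the top view is off by about 10 mm. I'll refit everything from the scene view, which needs lid C visible.

```bash
python3 - <<'E'
import cv2
b=cv2.imread("pics/scene1.png")[190:320,300:460]; cv2.imwrite("pics/c5.png",cv2.resize(b,(720,585),interpolation=cv2.INTER_CUBIC))
E
```

```text
(no output)
```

View pics/c5.png

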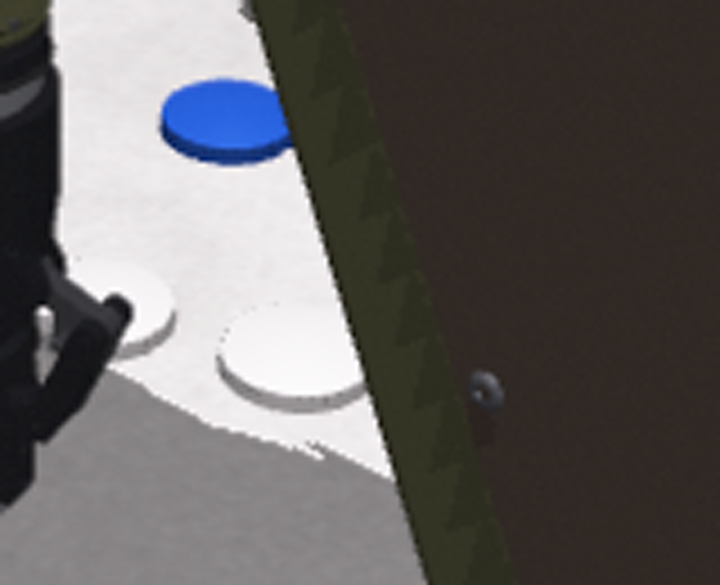

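```bash
cat > h2.py <<'E'
from h import unproj,proj
import numpy as np,cv2
from plant import bot,capture,telemetry as T
s=[(215.7,295),(313.7,335),(150.5,352.5),(257,404)]
t=np.array([[0,-.091],[0,.091],[.146,-.091],[.146,.091]])
W=np.array([unproj("scene",p,.027) for p in s])
U,_,V=np.linalg.svd((t-t.mean(0)).T@(W-W.mean(0))); R=V.T@U.T; O=W.mean(0)-R@t.mean(0); res=W-(t@R.T+O)
tw=lambda p:R@np.array(p)+O
wt=lambda p:R.T@(np.array(p)-O)
lids=dict(A=(321.8,257.5),B=(366.2,267.7))
top=[(231.5,241.2,.027),(245.4,316.5,.027),(169.6,253.8,.027),(182.3,329.2,.027),(319.6,258.1,.01),(331.7,292.3,.01),(383,236,.01)]
blue=unproj("scene",(351,216.5),.01)
L={k:wt(unproj("scene",p,.01)) for k,p in lids.items()}
src=np.array([unproj("top",p[:2],p[2]) for p in top]); dst=np.vstack([W,[tw(L["A"])],[tw(L["B"])],[blue]])
A,_=cv2.estimateAffinePartial2D(src,dst,method=cv2.LMEDS); tmap=lambda p,z:wt(A[:,:2]@unproj("top",p,z)+A[:,2])
L["C"]=tmap((390.6,298.8),.01)
Z=.0185; LEAD=.038
def push(a,b,v=.1,guard=15):
    """slide the lid centred at a to b (tray frame) with the two tips cradling it"""
    a,b=np.array(a),np.array(b); d=(b-a)/np.linalg.norm(b-a); dw=R@d
    M=np.diag([1.,1,-1]); M[:2,0]=dw; M[:2,1]=[dw[1],-dw[0]]
    P=lambda p,z:np.r_[tw(p),z]
    s=a-d*(LEAD+.012); e=b-d*LEAD
    bot.goto(P(s,.10),M); bot.line_to(P(s,Z),.12)
    hit=bot.line_to(P(e,Z),v,guard=guard); p=wt(T.current_eef_pos()[:2])
    bot.line_to(P(p-d*.012,Z),.1); bot.line_to(P(p-d*.012,.10),.2)
    print("hit",hit,"lid at",((p+d*LEAD)*1e3).round(1),"t",T.current_time())
E
python3 - <<'E'
from h2 import *
print((res*1e3).round(1),O,np.degrees(np.arctan2(R[1,0],R[0,0])),A.round(4),{k:(v*1e3).round(1) for k,v in L.items()})
print(((src@A[:,:2].T+A[:,2]-dst)*1e3).round(1).tolist())
for p in((348,207),(413,254),(435,217)): print((tmap(p,.04)*1e3).round())
E
```

```text
[[ 0.8 -1.1]
 [ 0.3  0.4]
 [-0.4  0.4]
 [-0.7  0.3]] [0.47337816 0.05385432] 101.11966964769866 [[ 1.01   -0.0039 -0.0079]
 [ 0.0039  1.01    0.008 ]] {'A': array([-198.9,   -7.2]), 'B': array([-210.9,   76. ]), 'C': array([-342. ,  120.3])}
[[-2.4, -1.8], [0.5, -1.6], [-0.9, -0.1], [1.9, 2.4], [0.4, 1.2], [-1.5, 1.3], [2.1, -1.4]]
[-288. -110.]
[-411.   29.]
[-480.  -45.]
```

```bash
python3 - <<'E'
from h2 import *
p=np.array(T.current_eef_pos()); p[2]=.10; bot.line_to(p,.2)
push(L["A"],(-.045,-.056)); push((-.045,-.056),(.106,-.056))
push(L["B"],(-.045,.056)); push((-.045,.056),(.106,.056))
p=np.r_[tw((-.2,-.02)),.25]
from h2 import bot
bot.line_to(np.r_[T.current_eef_pos()[:2],.25],.25)
a=capture("scene")["img"]; b=capture("top")["img"]; cv2.imwrite("pics/s2.png",a); cv2.imwrite("pics/t2.png",b)
cv2.imwrite("pics/m2.png",np.vstack([cv2.resize(a[190:430,130:450],(800,300*2))[:600:1],])[:600])
E
```

```text
hit False lid at [-45.3 -55.9] t 10.25
hit False lid at [105.6 -56. ] t 14.0833
hit False lid at [-45.3  56. ] t 18.9833
hit False lid at [105.7  56. ] t 22.6833
```

View pics/m2.png

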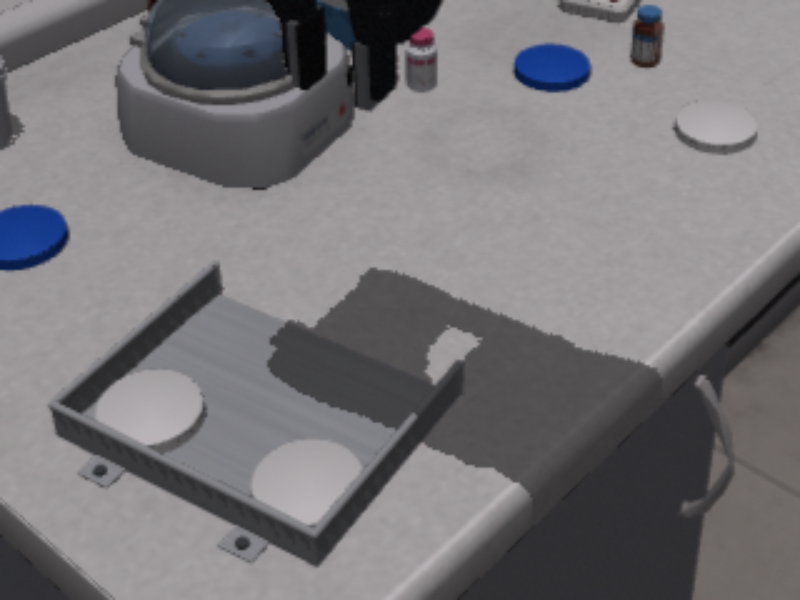

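The scene view shows lids A and B flat in the back corners of the tray, with vials, timer and blue discs unmoved. Lid C is now visible at px (416,239.6).

```bash
python3 - <<'E'
from h2 import *
c=wt(unproj("scene",(416.4,239.6),.01)); print((c*1e3).round(1),(L["C"]*1e3).round(1))
push(c,(-.06,0)); push((-.06,0),(.071,0))
bot.goto(np.r_[tw((-.25,0)),.28],np.array(T.current_eef_rot()).reshape(3,3))
a=capture("scene")["img"]; cv2.imwrite("pics/m3.png",cv2.resize(a[190:430,130:450],(800,600))); print(T.current_time())
E
```

```text
[-340.8  119.6] [-342.   120.3]
hit False lid at [-60.1   0. ] t 30.25
hit False lid at [70.6 -0. ] t 33.9583
35.2417
```

View pics/m3.png

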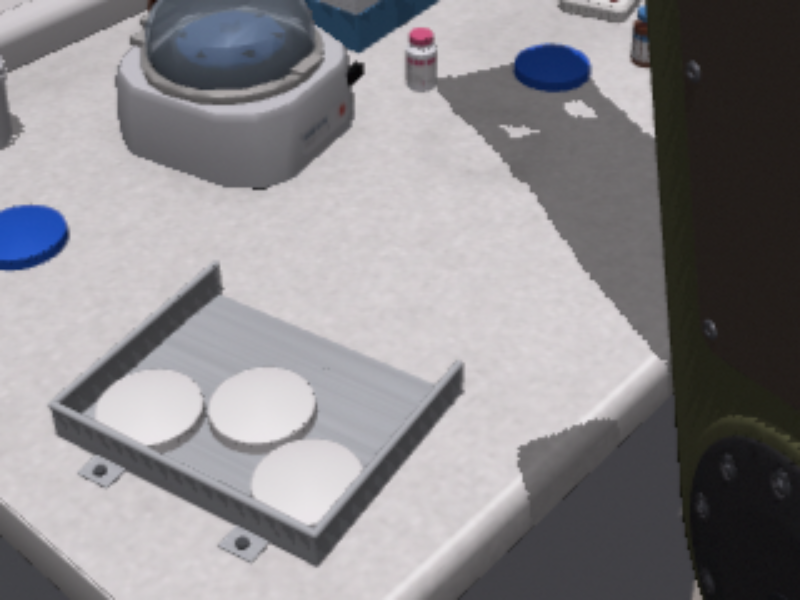

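```bash
python3 - <<'E'
from h2 import *
c=[wt(unproj("scene",np.array(p)/2.5+[130,190],.012)) for p in((150,405),(262,405),(307,477))]
print((np.array(c)*1e3).round(1),np.linalg.norm(c[0]-c[1]),np.linalg.norm(c[1]-c[2]))
b=cv2.imread("pics/m3.png")[340:560,60:400]; cv2.imwrite("pics/c6.png",cv2.resize(b,(800,518),interpolation=cv2.INTER_CUBIC))
E
```

```text
[[107.  -54.7]
 [ 74.5   1.5]
 [106.4  55.8]] 0.06488773470878723 0.06301005093609303
```

View pics/c6.png

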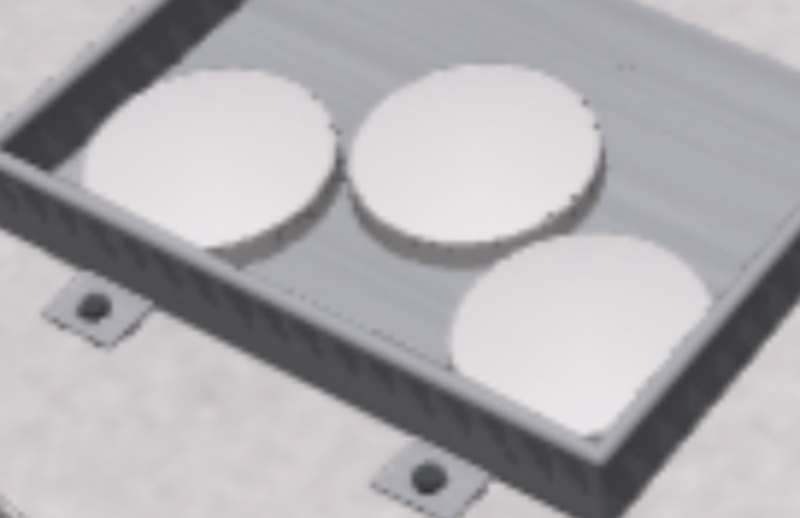

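All three lids lie flat, side by side on the tray floor, with centres at x = 107, 75 and 106 mm. Centre spacings are 63 mm or more against a 62 mm diameter, so none overlap.

```bash
python3 -c "
from plant import ticket; print(ticket.job_done())"
```

```text
the job is handed in; nothing more can be done
None
```

All three white lids are in the tray, lying flat and side by side past the front lip; the two vials, the timer and the blue discs were not touched, and I handed the job in at about 35 s.

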